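Lay the coffee tray: each espresso cup on its own saucer

TASK

Lay the coffee tray: stand each of the four coloured espresso cups upright in the middle of the saucer of its own colour on the serving tray, setting each one down gently without dropping it. Leave the saucers lying where they are, and leave the white cup, which has no saucer, and the blue egg cup standing where they are on the drying mat.

Things in the scene. Friction and masses are not known exactly. Their poses are not given: they have to be found in the camera images.
- red_cup: red espresso cup, loose, about 140 g, upright on the mat. 60 mm tall, outer diameter 62 mm at the open rim, 58 mm at 16 mm up, foot 41 mm, wall 3 mm. Origin: centre of its underside; z up; its loop handle (8 mm thick, 18 to 53 mm up) sticks out along its own +y to 55 mm from the axis, so grip across its x axis, 30 to 45 mm above the foot.
- yellow_cup: yellow espresso cup, loose, about 140 g, upright on the mat. 60 mm tall, outer diameter 62 mm at the open rim, 58 mm at 16 mm up, foot 41 mm, wall 3 mm. Origin: centre of its underside; z up; its loop handle (8 mm thick, 18 to 53 mm up) sticks out along its own +y to 55 mm from the axis, so grip across its x axis, 30 to 45 mm above the foot.
- blue_cup: blue espresso cup, loose, about 140 g, upright on the mat. 60 mm tall, outer diameter 62 mm at the open rim, 58 mm at 16 mm up, foot 41 mm, wall 3 mm. Origin: centre of its underside; z up; its loop handle (8 mm thick, 18 to 53 mm up) sticks out along its own +y to 55 mm from the axis, so grip across its x axis, 30 to 45 mm above the foot.
- green_cup: green espresso cup, loose, about 140 g, upright on the mat. 60 mm tall, outer diameter 62 mm at the open rim, 58 mm at 16 mm up, foot 41 mm, wall 3 mm. Origin: centre of its underside; z up; its loop handle (8 mm thick, 18 to 53 mm up) sticks out along its own +y to 55 mm from the axis, so grip across its x axis, 30 to 45 mm above the foot.
- red_saucer: red saucer, loose, about 130 g, 112 mm across, rim 15 mm high; its flat middle, 64 mm across, is 6 mm above the origin (centre of its underside; z up). Lies in a fixed oak tray (floor 8 mm thick, sides to 54 mm above the counter), saucers two by two, centres about 125 mm apart; a 75 mm high sugar bowl and teaspoons lie at the tray's far end.
- yellow_saucer: yellow saucer, loose, about 130 g, 112 mm across, rim 15 mm high; its flat middle, 64 mm across, is 6 mm above the origin (centre of its underside; z up). Lies in a fixed oak tray (floor 8 mm thick, sides to 54 mm above the counter), saucers two by two, centres about 125 mm apart; a 75 mm high sugar bowl and teaspoons lie at the tray's far end.
- blue_saucer: blue saucer, loose, about 130 g, 112 mm across, rim 15 mm high; its flat middle, 64 mm across, is 6 mm above the origin (centre of its underside; z up). Lies in a fixed oak tray (floor 8 mm thick, sides to 54 mm above the counter), saucers two by two, centres about 125 mm apart; a 75 mm high sugar bowl and teaspoons lie at the tray's far end.
- green_saucer: green saucer, loose, about 130 g, 112 mm across, rim 15 mm high; its flat middle, 64 mm across, is 6 mm above the origin (centre of its underside; z up). Lies in a fixed oak tray (floor 8 mm thick, sides to 54 mm above the counter), saucers two by two, centres about 125 mm apart; a 75 mm high sugar bowl and teaspoons lie at the tray's far end.
- white_cup: white cup of the same shape and size as the coloured ones, standing on the mat; it has no saucer and stays where it is. Origin: centre of its underside, handle along its own +y.
- egg_cup: blue egg cup (same blue as the blue cup), 60 mm tall, stem on a 44 mm foot, bowl 49 mm across, no handle; stays where it is. Origin: centre of its underside. Cups and egg cup stand at least 100 mm apart (centres) on a dark drying mat 4 mm thick, which lies beside the tray, left or right of it.
Mind the look-alikes: they are no part of the job. Of the things like the blue_saucer, leave any that is pink; of the rest the smaller one is meant.

How it is judged (in metres and radians):
At the end, for the whole second after the job is handed in: Each coloured cup stands upright (within 0.12 rad) and at rest on the flat of the saucer of its own colour, its centre within 12 mm of the saucer's; the saucers lie flat and within 40 mm of where they were; the white cup and the egg cup stand upright within 25 mm of where they were (horizontal distance between red_cup and red_saucer below 0.012 m and z of red_cup in the frame of red_saucer between 0 and 0.015 m and angle between each of red_cup, red_saucer, yellow_cup, yellow_saucer, blue_cup, blue_saucer, green_cup, green_saucer's own z axis and vertical below 0.12 rad and linear speed of each of red_cup, yellow_cup, blue_cup, green_cup below 0.03 m/s and distance of each of red_saucer, yellow_saucer, blue_saucer, green_saucer from where it was at the start of the episode below 0.04 m and horizontal distance between yellow_cup and yellow_saucer below 0.012 m and z of yellow_cup in the frame of yellow_saucer between 0 and 0.015 m and horizontal distance between blue_cup and blue_saucer below 0.012 m and z of blue_cup in the frame of blue_saucer between 0 and 0.015 m and horizontal distance between green_cup and green_saucer below 0.012 m and z of green_cup in the frame of green_saucer between 0 and 0.015 m and distance of each of white_cup, egg_cup from where it was at the start of the episode below 0.025 m and angle between each of white_cup, egg_cup's own z axis and vertical below 0.15 rad); the robot touches nothing.
It fails at once if the white cup is picked up, pushed more than 30 mm away or knocked over (distance of white_cup from where it was at the start of the episode above 0.03 m or angle between white_cup's own z axis and vertical above 0.5 rad).
It fails at once if the egg cup is picked up, pushed more than 30 mm away or knocked over (distance of egg_cup from where it was at the start of the episode above 0.03 m or angle between egg_cup's own z axis and vertical above 0.5 rad).
It fails at once if a coloured cup is dropped or thrown (moves faster than 0.6 m/s, a fall of about 18 mm, with no finger on it) or tipped over ((linear speed of red_cup above 0.6 m/s and not (contact force between the fingers and red_cup above 0.1 N)) or angle between any of red_cup, yellow_cup, blue_cup, green_cup's own z axis and vertical above 0.8 rad or (linear speed of yellow_cup above 0.6 m/s and not (contact force between the fingers and yellow_cup above 0.1 N)) or (linear speed of blue_cup above 0.6 m/s and not (contact force between the fingers and blue_cup above 0.1 N)) or (linear speed of green_cup above 0.6 m/s and not (contact force between the fingers and green_cup above 0.1 N))).
It also fails if it takes over 107 s, if anything falls off the work surface, if the arm or the gripper's body presses on something with over 40 N, if the wrist force passes 120 N, or if a joint passes its speed limit or range.

ROBOT

A 6-joint arm with a two-finger parallel gripper is mounted at the origin on the work surface. World frame = base frame: x ahead of the robot, y to its left, z up, the work surface at z = 0. Lengths are in mm, angles in rad, forces in N, time in s.
With the tool pointing down it reaches from about 325 to 900 mm from the base axis. Payload 6.1 kg.
Tool frame: the origin (TCP) lies between the finger pads; the fingertips stand arm.nose_length ahead of it and the grasp point (between the pads) is the TCP (arm.nose_length is the distance from the TCP to the fingertips, in mm); z points along the fingers, y is the line along which they close (so a half turn about z gives the same grasp; the last joint's range is limited). The gripper opens to 85 mm and grips with 20 to 120 N. Pads are 22 mm wide; open, the fingers measure 114 mm over their backs; the gripper's body (76 mm by 85 mm) begins 54 mm behind the grasp point. The pads swing forward as they close: fully open they stand 13 mm farther back than shut.
Start: joints at [1.187, 0.22, 1.526, -0, 1.395, -0.126], TCP at [159.345, 604.339, 250.3] pointing down, gripper open.
Joint ranges: [-2.98, 2.98], [-0.91, 2.08], [0.09, 2.57], [-1.24, 4.39], [0.2, 2.65], [-2.68, 2.68]. Speed limits (rad/s): [2.57, 2.57, 3.01, 3.14, 3.14, 3.14].

INTERFACE

Orientations are given as [roll, pitch, yaw] about the fixed x, y, z axes, in that order (R = Rz(yaw) Ry(pitch) Rx(roll)).
In Python, from bench import sense, camera, arm, recognise gives the robot as it stands.
- The arm moves only by the tool send_rows, never from a script. Its arguments are lists of equal length, an entry for each row: "linear": the shift along the tool's x, y, z in m, a list of three; "spin": the turn about the tool's z in rad; "jaw": the finger opening in m, from 0 to 0.0854. A call has 1 to 5 rows; each row shifts and turns the commanded pose from where the row before left it, along the tool's axes as they then stand; what a row does not reach is not made up. A row lasts 1/12 s, in which the tool goes at most 41.7 mm and 7.16 degrees, less where a joint would pass 70% of its speed; a pose out of reach is approached as far as the arm can. A call with a gripper value outside its range is refused whole. The fingers move at their own pace and stop on an object; the grip force is fixed at half the most. Time passes only in rows, so rows that do not move let the fingers close. It gives the time, the measured TCP pose, the force, the opening and the grip force at its end, in the units of the state.
- sense(): the state, without advancing time (a new reading comes with each control period).
- camera(name): name is "side" or "top"; returns a dict with "pixels" (420x560x3 uint8, red, green, blue), "range_z" (420x560 float32, mm along the optical axis (not along the pixel's ray), 0 where there is no reading), "fx", "fy", "cx", "cy" (pixels), "origin" and "orientation" of the camera in the world. Camera axes: x right, y down, z forward; pixel columns grow to the right and rows downward; lengths in mm; the calibration is good to about 2 mm. A picture is of the moment at which its call begins.
- arm.sign_off(): hands the job in; it is judged then, once.
Trained networks look in the newest picture that a camera, given by its name, has taken for a name from the list of things; names that differ only in an ending like _2 or _b are one class to them, and where a whole thing is asked for, a point or a joint stands for the part that bears it (a point fixed in the world has none). Each returns a list of dicts, best first, with "score" (0 to 1); they miss things now and then, are a little off and sometimes report something else, mostly with a low value. They report only what shows in the picture. A call takes as long as a camera call. They do not tell look-alikes from the thing itself.
- recognise(camera, thing): "rect" ([left, top, width, height] in pixels, round what is visible of it).
The state is a dict: "clock": time; "joints": joint angles; "dq": joint speeds; "joint_efforts": joint torques, N m; "tool_pos": TCP position; "orientation": TCP orientation; "force": force on the tool from outside, world axes, zero at the start; "moment": the same for the moment, N m; "finger_gap": finger opening in mm; "grasp_force": force on a finger pad.
Only numpy, scipy, OpenCV 4.12 (cv2) and the standard library are available. Lean on these libraries where they do the work, as an engineer would, in place of code of your own. Each camera call takes 0.05 s, during which the arm holds its last target. There are 200 camera calls.

## Working session

There is one attempt and no reset: what is moved stays moved. The work goes in short steps, Python scripts to look and compute and a tool call to move; the robot and the scene stay as the last step left them, time stands still between calls to the robot, and variables do not carry over. Pictures are saved under pics/ and viewed, at most 14 in all, crops included, and the job is handed in when it is done.

Besides the shell and the picture viewer there is one more tool, called after "Emit:" as name(argument=value, ...), one argument or row to a line, values as JSON. send_rows: Moves the arm, as the interface text tells. Its arguments: {"type":"object","properties":{"linear":{"type":"array"},"spin":{"type":"array"},"jaw":{"type":"array"}},"required":["linear","spin","jaw"]}

```bash
ls; mkdir -p pics
python3 - <<'E'
from bench import sense,camera,arm,recognise
import cv2,numpy as np
s=sense();print(s,arm.nose_length)
for n in("top","side"):
    c=camera(n);cv2.imwrite(f"pics/{n}0.png",c["pixels"][:,:,::-1]);np.savez(f"{n}0.npz",**c)
    print(n,c["fx"],c["fy"],c["cx"],c["cy"],c["origin"],c["orientation"])
    for t in"red_cup yellow_cup blue_cup green_cup red_saucer yellow_saucer blue_saucer green_saucer white_cup egg_cup".split():
        print(t,[(np.round(r["rect"]).tolist(),round(r["score"],2)) for r in recognise(n,t)[:5]])
E
```

```text
pics
{'clock': 0.0, 'joints': array([ 1.18688937e+00,  2.21254471e-01,  1.52758513e+00, -3.77554616e-05,
        1.39471186e+00, -1.26097359e-01]), 'dq': array([ 6.49741394e-04, -6.41539572e-05, -9.32004995e-04,  3.67060885e-04,
        2.01681129e-03, -1.09209471e-03]), 'joint_efforts': array([-2.24562908e-03, -4.96884763e+01, -3.89416516e+01, -1.98609605e-04,
        1.08108608e-02,  3.39401424e-05]), 'tool_pos': array([159.15299319, 603.81462398, 249.19540517]), 'orientation': array([-3.13964472e+00, -2.09482727e-04,  2.88378950e+00]), 'force': array([ 0.82086046, -0.94547586, -0.55364261]), 'moment': array([ 0.05286655, -0.00163284, -0.01992209]), 'grasp_force': 0.0, 'finger_gap': 85.6523721839053} 19.0
top 457.38197651914015 457.38197651914015 268.38207370701105 209.1555179353396 [ 192.11761836   58.25609467 1332.66962477] [-2.94447336  0.01610085 -1.58720586]
red_cup [([343.0, 149.0, 24.0, 28.0], 0.92)]
yellow_cup [([378.0, 152.0, 32.0, 22.0], 0.72), ([352.0, 192.0, 28.0, 22.0], 0.28)]
blue_cup [([352.0, 195.0, 29.0, 19.0], 0.88), ([310.0, 154.0, 23.0, 23.0], 0.4), ([388.0, 193
[... 440 characters left out ...]
1.93693154596934 220.3949148006133 [  -3.55514663 -458.59073324  789.44616311] [-2.38384466 -0.0180953  -0.70570676]
red_cup [([360.0, 241.0, 28.0, 34.0], 0.75)]
yellow_cup [([396.0, 275.0, 33.0, 33.0], 0.85), ([328.0, 275.0, 31.0, 32.0], 0.43)]
blue_cup [([325.0, 270.0, 35.0, 39.0], 0.77)]
green_cup [([329.0, 221.0, 27.0, 30.0], 0.6)]
red_saucer [([217.0, 175.0, 38.0, 24.0], 0.56)]
yellow_saucer [([275.0, 178.0, 38.0, 21.0], 0.88)]
blue_saucer [([244.0, 195.0, 36.0, 28.0], 0.97), ([168.0, 154.0, 34.0, 20.0], 0.91), ([138.0, 208.0, 59.0, 42.0], 0.64)]
green_saucer [([250.0, 156.0, 35.0, 26.0], 0.79), ([397.0, 272.0, 30.0, 36.0], 0.33)]
white_cup []
egg_cup [([297.0, 250.0, 23.0, 29.0], 0.6)]
```

Run:
```python
import cv2
a=cv2.imread("pics/top0.png")[110:260,100:300+130];cv2.imwrite("pics/t1.png",cv2.resize(a,(792,360),interpolation=cv2.INTER_CUBIC))
b=cv2.imread("pics/side0.png")[130:330,120:450];cv2.imwrite("pics/s1.png",cv2.resize(b,(792,480),interpolation=cv2.INTER_CUBIC))
```

```text
(no output)
```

View pics/t1.png

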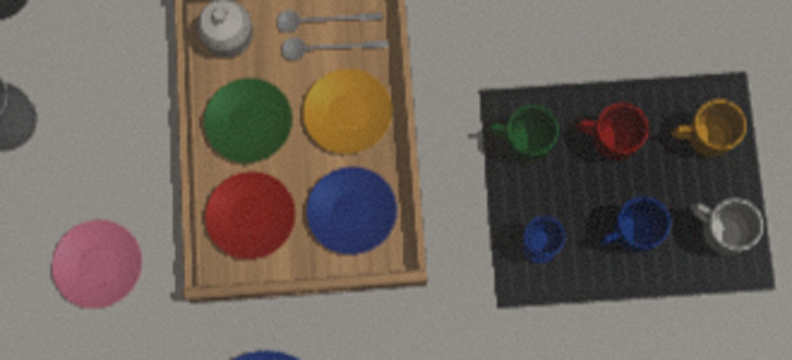

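View pics/s1.png

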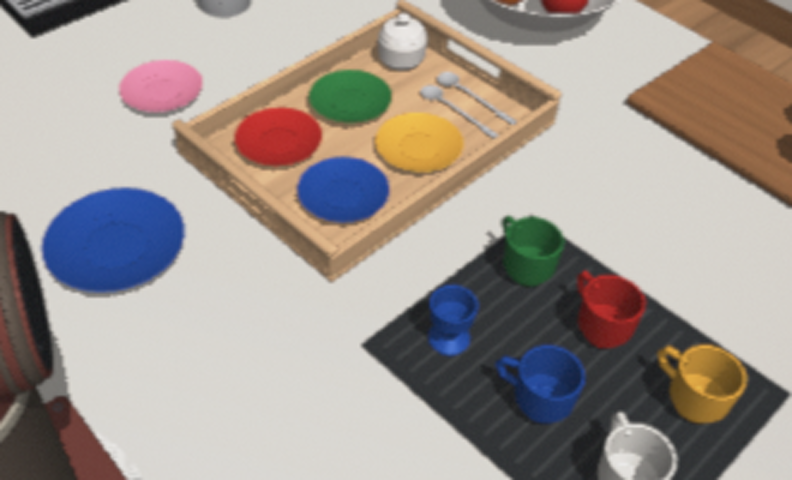

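```bash
cat > fit.py <<'E'
import numpy as np,cv2
from scipy.optimize import minimize
from scipy.spatial.transform import Rotation as R
HUE=dict(red=(174,6),yellow=(17,32),green=(50,85),blue=(105,128))
def mask(c,col,near,rad):
    h=cv2.cvtColor(cv2.GaussianBlur(c["pixels"],(3,3),0),cv2.COLOR_RGB2HSV);a,b=HUE[col];H=h[...,0]
    m=((H>=a)&(H<=b)) if a<b else ((H>=a)|(H<=b))
    m=(m&(h[...,1]>(165 if col=="yellow" else 110))&(h[...,2]>25)).astype(np.uint8)
    g=np.zeros_like(m);cv2.circle(g,tuple(int(v) for v in near),rad,1,-1);m=m*g
    n,l,s,_=cv2.connectedComponentsWithStats(m)
    return (l==1+np.argmax(s[1:,4])).astype(np.uint8)
def proj(c,P):
    q=(np.atleast_2d(P)-c["origin"])@R.from_euler("xyz",c["orientation"]).as_matrix()
    return np.c_[c["fx"]*q[:,0]/q[:,2]+c["cx"],c["fy"]*q[:,1]/q[:,2]+c["cy"]]
def deproj(c,uv,z):
    d=R.from_euler("xyz",c["orientation"]).as_matrix()@[(uv[0]-c["cx"])/c["fx"],(uv[1]-c["cy"])/c["fy"],1]
    o=np.array(c["origin"]);return o+d*(z-o[2])/d[2]
t=np.linspace(0,2*np.pi,48,endpoint=False)
def ring(r,z):return np.c_[r*np.cos(t),r*np.sin(t),0*t+z]
CUP=np.r_[ring(31,60),ring(29,16),ring(20.5,0)];SAU=np.r_[ring(56,15),ring(33,0)]
HAN=[np.array([[x,y,z] for x in(-4,4) for y in ys for z in zs]) for ys,zs in(((27,55),(46,53)),((27,50),(18,26)),((47,55),(20,53)))]
S=8
def render(c,p,kind,z0):
    m=np.zeros((420*1,560*1),np.uint8);out=None
    x0,y0=np.round(proj(c,[p[0],p[1],z0])[0]).astype(int)-40
    big=np.zeros((80*S,80*S),np.uint8)
    for P in ([SAU] if kind=="saucer" else [CUP]+HAN):
        Q=R.from_euler("z",p[2]).apply(P)+[p[0],p[1],z0]
        uv=(proj(c,Q)-[x0,y0]+.5)*S
        cv2.fillConvexPoly(big,cv2.convexHull((uv*16).astype(np.int32)),255,shift=4)
    return cv2.resize(big,(80,80),interpolation=cv2.INTER_AREA)/255.,x0,y0
def cost(p,views,kind,z0):
    e=0
    for c,m in views:
        a,x0,y0=render(c,p,kind,z0);b=np.zeros((80,80));X,Y=max(x0,0),max(y0,0);s=m[Y:y0+80,X:x0+80];b[Y-y0:Y-y0+s.shape[0],X-x0:X-x0+s.shape[1]]=s
        e+=np.abs(a-b).sum()/m.sum()
    return e/len(views)
def fit(views,kind,z0,p0):
    best=None
    for yaw in ([0] if kind=="saucer" else np.arange(0,6.28,.52)):
        f=lambda q:cost([q[0],q[1],q[2]/30],views,kind,z0)
        r=minimize(f,[p0[0],p0[1],yaw*30],method="Nelder-Mead",options=dict(initial_simplex=[[p0[0]+a,p0[1]+b,yaw*30+d] for a,b,d in((0,0,0),(12,0,0),(0,12,0),(0,0,12))],xatol=.1,fatol=1e-4))
        if best is None or r.fun<best.fun:best=r
    return np.r_[best.x[:2],(best.x[2]/30+np.pi)%(2*np.pi)-np.pi,best.fun]
E
python3 - <<'E'
from fit import *
C={n:dict(np.load(n+"0.npz")) for n in("top","side")}
s=lambda x,y:(x/2.4+100,y/2.4+110)
u=lambda x,y:(x/2.4+120,y/2.4+130)
L=dict(red_cup=(s(622,130),u(610,310)),yellow_cup=(s(720,127),u(706,382)),blue_cup=(s(643,222),u(547,383)),green_cup=(s(532,130),u(532,250)),
red_saucer=(s(250,215),u(278,136)),yellow_saucer=(s(347,110),u(420,142)),blue_saucer=(s(351,210),u(343,188)),green_saucer=(s(248,120),u(350,96)))
for k,(a,b) in L.items():
    col,kind=k.split("_");z0=4 if kind=="cup" else 8;rad=21 if kind=="cup" else 27
    v=[(C["top"],mask(C["top"],col,a,rad)),(C["side"],mask(C["side"],col,b,rad+2))]
    p0=deproj(C["top"],a,z0+30 if kind=="cup" else z0)
    for vv in(v,v[:1],v[1:]):print(k,np.round(fit(vv,kind,z0,p0),2),end=" ")
    print([int(m.sum()) for _,m in v])
# depth check
c=C["top"]
for k in("red_saucer","blue_saucer"):
    a=L[k][0];print(k,c["range_z"][int(a[1])-2:int(a[1])+3,int(a[0])-2:int(a[0])+3].mean())
for k,a in(("white",s(735,224)),("egg",s(543,240))):print(k,np.round(deproj(c,a,60)))
E
```

```text
red_cup [ 5.7667e+02 -1.8988e+02 -2.5000e-01  1.1000e-01] red_cup [ 5.7835e+02 -1.8993e+02 -2.1000e-01  1.0000e-01] red_cup [ 5.7380e+02 -1.9037e+02 -3.3000e-01  7.0000e-02] [456, 712]
yellow_cup [ 5.7917e+02 -3.0622e+02  1.1000e-01  1.9900e+00] yellow_cup [ 566.08 -286.35   -2.32    3.49] yellow_cup [ 5.7592e+02 -3.0592e+02 -1.3100e+00  1.9000e-01] [104, 746]
blue_cup [ 4.6094e+02 -2.0809e+02  3.9000e-01  1.4000e-01] blue_cup [ 4.6282e+02 -2.0865e+02  3.9000e-01  1.6000e-01] blue_cup [ 4.5903e+02 -2.0885e+02  4.0000e-01  7.0000e-02] [412, 866]
green_cup [574.9  -81.08  -1.91   3.95] green_cup [563.09 -44.28  -1.83   7.54] green_cup [ 5.7528e+02 -8.0720e+01 -9.8000e-01  1.9000e-01] [51, 509]
red_saucer [4.8597e+02 2.6435e+02 3.1000e-01 6.0000e-02] red_saucer [4.8803e+02 2.6548e+02 8.0000e-02 5.0000e-02] red_saucer [4.8510e+02 2.6334e+02 3.8000e-01 4.0000e-02] [1063, 703]
yellow_saucer [6.1768e+02 1.4464e+02 4.1000e-01 1.4000e-01] yellow_saucer [6.1818e+02 1.4519e+02 3.5000e-01 9.0000e-02] yellow_saucer [6.1689e+02 1.4490e+02 3.5000e-01 1.8000e-01] [966, 615]
blue_saucer [4.8957e+02 1.3984e+02 1.2000e-01 1.5000e-01] blue_saucer [ 4.9441e+02  1.4112e+02 -1.6000e-01  1.6000e-01] blue_saucer [4.8972e+02 1.4045e+02 2.0000e-02 1.3000e-01] [960, 756]
green_saucer [6.0984e+02 2.7090e+02 3.2000e-01 4.1000e-01] green_saucer [6.1247e+02 2.6990e+02 1.5000e-01 5.7000e-01] green_saucer [6.0889e+02 2.7171e+02 2.0000e-01 2.4000e-01] [671, 500]
red_saucer 1354.3339
blue_saucer 1353.4956
white [ 456. -316.   60.]
egg [441. -89.  60.]
```

Run:
```python
from fit import *
C={n:dict(np.load(n+"0.npz")) for n in("top","side")}
h=cv2.cvtColor(cv2.GaussianBlur(C["top"]["pixels"],(3,3),0),cv2.COLOR_RGB2HSV)
for n,(y,x) in dict(ycup=(163,range(376,416,2)),gcup=(164,range(300,340,2)),gsau=(160,range(180,226,3)),bsau=(198,range(222,272,3)),bcup=(203,range(350,384,2)),ysau=(156,range(222,268,3))).items():
    print(n,*[tuple(h[y,i].tolist()) for i in x])
```

```text
ycup (30, 16, 32) (30, 24, 32) (18, 91, 42) (18, 156, 85) (18, 177, 130) (18, 179, 120) (18, 168, 88) (19, 179, 135) (19, 183, 159) (19, 174, 123) (18, 163, 89) (18, 153, 90) (17, 154, 83) (19, 157, 73) (17, 137, 69) (17, 121, 61) (18, 129, 67) (18, 150, 100) (20, 15, 52) (18, 12, 107)
gcup (25, 18, 86) (25, 37, 41) (48, 70, 44) (58, 77, 53) (57, 88, 55) (57, 87, 56) (63, 117, 74) (62, 111, 71) (63, 114, 76) (63, 111, 71) (62, 77, 50) (60, 80, 48) (60, 81, 47) (58, 70, 44) (57, 64, 40) (60, 70, 40) (62, 77, 56) (30, 6, 40) (20, 23, 33) (45, 16, 32)
gsau (15, 104, 132) (16, 98, 96) (58, 107, 86) (60, 107, 88) (59, 112, 84) (58, 111, 83) (57, 114, 78) (58, 111, 78) (56, 110, 79) (56, 121, 78) (57, 116, 77) (55, 116, 75) (54, 113, 72) (54, 117, 70) (18, 106, 127) (16, 121, 105)
bsau (6, 157, 115) (16, 107, 121) (116, 110, 95) (114, 152, 111) (113, 151, 113) (114, 149, 111) (115, 148, 100) (115, 148, 100) (114, 148, 100) (114, 149, 101) (114, 149, 101) (114, 147, 97) (115, 140, 93) (115, 140, 89) (117, 83, 89) (14, 102, 100) (15, 94, 81)
bcup (0, 0, 29) (90, 9, 27) (75, 18, 29) (112, 118, 39) (112, 174, 91) (111, 180, 106) (111, 176, 106) (112, 157, 70) (112, 149, 58) (113, 149, 58) (111, 150, 51) (115, 125, 47) (115, 115, 42) (115, 115, 40) (112, 132, 62) (112, 61, 46) (15, 34, 30)
ysau (17, 107, 131) (17, 130, 110) (19, 185, 164) (20, 186, 163) (20, 186, 162) (19, 187, 158) (19, 188, 156) (19, 185, 156) (18, 184, 158) (19, 184, 157) (18, 185, 154) (19, 185, 145) (19, 181, 141) (18, 178, 135) (16, 116, 92) (15, 101, 83)
```

```bash
sed -i 's/green=(50,85)/green=(42,85)/; s/def mask(c,col,near,rad):/def mask(c,col,near,rad):\n    th=dict(yellow=85 if rad<25 else 148,green=50,blue=80,red=100)[col]/; s/(165 if col=="yellow" else 110)/th/' fit.py
cat > meas.py <<'E'
from fit import *
s=lambda x,y:(x/2.4+100,y/2.4+110)
u=lambda x,y:(x/2.4+120,y/2.4+130)
L=dict(red_cup=(s(622,130),u(610,310)),yellow_cup=(s(720,127),u(706,382)),blue_cup=(s(643,222),u(547,383)),green_cup=(s(532,130),u(532,250)),
red_saucer=(s(250,215),u(278,136)),yellow_saucer=(s(347,110),u(420,142)),blue_saucer=(s(351,210),u(343,188)),green_saucer=(s(248,120),u(350,96)))
E
python3 - <<'E'
from meas import *
np.set_printoptions(suppress=True)
C={n:dict(np.load(n+"0.npz")) for n in("top","side")}
for k,(a,b) in L.items():
    col,kind=k.split("_");z0=4 if kind=="cup" else 8;rad=21 if kind=="cup" else 27
    v=[(C["top"],mask(C["top"],col,a,rad)),(C["side"],mask(C["side"],col,b,rad+2))]
    p0=deproj(C["top"],a,z0+30 if kind=="cup" else z0)
    for vv in(v,v[:1],v[1:]):print(k,np.round(fit(vv,kind,z0,p0),2),end=" ")
    print([int(m.sum()) for _,m in v])
def off(k): pass
E
```

```text
red_cup [ 576.74 -190.02   -0.26    0.09] red_cup [ 578.02 -190.06   -0.23    0.08] red_cup [ 573.94 -190.69   -0.3     0.07] [476, 729]
yellow_cup [ 578.97 -307.51    0.04    0.13] yellow_cup [ 580.25 -306.85    0.06    0.13] yellow_cup [ 576.23 -308.36    0.03    0.09] [491, 941]
blue_cup [ 461.41 -208.65    0.39    0.1 ] blue_cup [ 462.4  -208.68    0.39    0.07] blue_cup [ 458.79 -209.62    0.39    0.09] [475, 911]
green_cup [576.69 -82.44  -0.22   0.14] green_cup [579.01 -81.87  -0.15   0.09] green_cup [572.32 -83.55  -0.31   0.09] [451, 617]
red_saucer [485.97 264.35   0.31   0.06] red_saucer [488.03 265.48   0.08   0.05] red_saucer [485.1  263.34   0.38   0.04] [1063, 703]
yellow_saucer [617.22 144.73   0.43   0.07] yellow_saucer [618.37 145.17   0.29   0.03] yellow_saucer [614.61 142.96   0.56   0.07] [1036, 683]
blue_saucer [489.23 139.94   0.2    0.1 ] blue_saucer [492.95 141.17   0.31   0.11] blue_saucer [488.45 139.7    0.19   0.1 ] [1008, 779]
green_saucer [607.23 268.25   0.11   0.08] green_saucer [610.   269.39   0.26   0.09] green_saucer [606.32 268.14   0.19   0.07] [972, 589]
```

Emit:
send_rows(
  linear=[
    [0, 0, 0],
    [0, 0, 0],
    [0, 0, 0],
    [0, 0, 0],
    [0, 0, 0],
  ],
  spin=[0.118, 0.118, 0.118, 0.118, 0.118],
  jaw=[0.076, 0.076, 0.076, 0.076, 0.076],
)

```text
clock: 1.52
tool_pos: [159.3, 604.3, 250.3]
orientation: [-3.142, 0.0, 2.288]
force: [-0.1, 0.2, 0.4]
finger_gap: 75.9
grasp_force: 0.0
```

Emit:
send_rows(
  linear=[
    [0, 0, 0],
    [0, 0, 0],
    [0, 0, 0],
    [0, 0, 0],
    [0, 0, 0],
  ],
  spin=[0.118, 0.118, 0.118, 0.118, 0.118],
  jaw=[0.076, 0.076, 0.076, 0.076, 0.076],
)

```text
clock: 1.93
tool_pos: [159.3, 604.3, 250.3]
orientation: [-3.142, 0.0, 1.698]
force: [-0.0, -0.2, -0.5]
finger_gap: 76.0
grasp_force: 0.0
```

Emit:
send_rows(
  linear=[
    [0, 0, 0],
    [0, 0, 0],
    [0, 0, 0],
    [0, 0, 0],
  ],
  spin=[0.118, 0.118, 0.118, 0],
  jaw=[0.076, 0.076, 0.076, 0.076],
)

```text
clock: 2.27
tool_pos: [159.3, 604.3, 250.3]
orientation: [3.142, 0.0, 1.346]
force: [0.9, 0.2, 0.6]
finger_gap: 76.3
grasp_force: 0.0
```

Emit:
send_rows(
  linear=[
    [-0.0231, 0.0223, 0.003],
    [-0.0231, 0.0223, 0.003],
    [-0.0231, 0.0223, 0.003],
    [-0.0231, 0.0223, 0.003],
    [-0.0231, 0.0223, 0.003],
  ],
  spin=[0, 0, 0, 0, 0],
  jaw=[0.076, 0.076, 0.076, 0.076, 0.076],
)

```text
clock: 2.68
tool_pos: [243.3, 466.0, 235.2]
orientation: [3.141, -0.0, 1.355]
force: [0.5, -0.2, 0.2]
finger_gap: 76.3
grasp_force: 0.0
```

Emit:
send_rows(
  linear=[
    [-0.0231, 0.0223, 0.003],
    [-0.0231, 0.0223, 0.003],
    [-0.0231, 0.0223, 0.003],
    [-0.0231, 0.0223, 0.003],
    [-0.0231, 0.0223, 0.003],
  ],
  spin=[0, 0, 0, 0, 0],
  jaw=[0.076, 0.076, 0.076, 0.076, 0.076],
)

```text
clock: 3.1
tool_pos: [326.8, 328.7, 220.4]
orientation: [3.141, -0.0, 1.354]
force: [0.5, -0.3, 0.1]
finger_gap: 75.8
grasp_force: 0.0
```

Emit:
send_rows(
  linear=[
    [-0.0231, 0.0223, 0.003],
    [-0.0231, 0.0223, 0.003],
    [-0.0231, 0.0223, 0.003],
    [-0.0231, 0.0223, 0.003],
    [-0.0231, 0.0223, 0.003],
  ],
  spin=[0, 0, 0, 0, 0],
  jaw=[0.076, 0.076, 0.076, 0.076, 0.076],
)

```text
clock: 3.52
tool_pos: [410.4, 191.5, 205.5]
orientation: [3.141, -0.0, 1.354]
force: [0.4, 0.0, -1.0]
finger_gap: 76.2
grasp_force: 0.0
```

Emit:
send_rows(
  linear=[
    [-0.0231, 0.0223, 0.003],
    [-0.0231, 0.0223, 0.003],
    [-0.0231, 0.0223, 0.003],
    [-0.0231, 0.0223, 0.003],
    [-0.0231, 0.0223, 0.003],
  ],
  spin=[0, 0, 0, 0, 0],
  jaw=[0.076, 0.076, 0.076, 0.076, 0.076],
)

```text
clock: 3.93
tool_pos: [493.9, 54.2, 190.4]
orientation: [3.141, -0.0, 1.354]
force: [0.2, 0.3, 0.6]
finger_gap: 75.8
grasp_force: 0.0
```

Emit:
send_rows(
  linear=[
    [-0.0231, 0.0223, 0.003],
    [-0.0231, 0.0223, 0.003],
    [-0.0231, 0.0223, 0.003],
    [-0.0231, 0.0223, 0.003],
    [-0.0231, 0.0223, 0.003],
  ],
  spin=[0, 0, 0, 0, 0],
  jaw=[0.076, 0.076, 0.076, 0.076, 0.076],
)

```text
clock: 4.35
tool_pos: [577.4, -82.9, 175.2]
orientation: [3.141, -0.0, 1.354]
force: [-0.1, 0.6, 0.1]
finger_gap: 75.9
grasp_force: 0.0
```

Emit:
send_rows(
  linear=[
    [0, 0, 0.02],
    [0, 0, 0.02],
    [0, 0, 0.02],
    [0, 0, 0.02],
    [0, 0, 0.012],
  ],
  spin=[0, 0, 0, 0, 0],
  jaw=[0.08, 0.08, 0.08, 0.08, 0.08],
)

```text
clock: 4.77
tool_pos: [575.5, -81.2, 80.9]
orientation: [-3.139, -0.0, 1.353]
force: [-0.8, 0.1, -0.3]
finger_gap: 80.2
grasp_force: 0.0
```

Emit:
send_rows(
  linear=[
    [0, 0, 0.01],
    [0, 0, 0.01],
    [0, 0, 0.01],
    [0, 0, 0.01],
    [0, 0, 0.006],
  ],
  spin=[0, 0, 0, 0, 0],
  jaw=[0.08, 0.08, 0.08, 0.08, 0.08],
)

```text
clock: 5.18
tool_pos: [576.5, -81.2, 36.4]
orientation: [-3.141, -0.0, 1.35]
force: [-1.4, -0.1, 0.2]
finger_gap: 79.9
grasp_force: 0.0
```

Emit:
send_rows(
  linear=[
    [0, 0, 0],
    [0, 0, 0],
    [0, 0, 0],
    [0, 0, 0],
    [0, 0, 0],
  ],
  spin=[0, 0, 0, 0, 0],
  jaw=[0.075, 0.07, 0.066, 0.062, 0.058],
)

```text
clock: 5.6
tool_pos: [577.1, -81.4, 38.5]
orientation: [3.141, -0.0, 1.35]
force: [-3.5, 1.7, 2.7]
finger_gap: 58.9
grasp_force: 62.5
```

Emit:
send_rows(
  linear=[
    [0, 0, 0],
    [0, 0, 0],
    [0, 0, 0],
    [0, 0, 0],
    [0, 0, 0],
  ],
  spin=[0, 0, 0, 0, 0],
  jaw=[0.054, 0.05, 0.05, 0.05, 0.05],
)

```text
clock: 6.02
tool_pos: [577.1, -81.3, 38.4]
orientation: [3.141, -0.0, 1.35]
force: [-2.7, 1.4, 5.7]
finger_gap: 59.1
grasp_force: 63.0
```

Emit:
send_rows(
  linear=[
    [0, 0, -0.004],
    [0, 0, -0.008],
    [0, 0, -0.016],
    [0, 0, -0.024],
    [0, 0, -0.03],
  ],
  spin=[0, 0, 0, 0, 0],
  jaw=[0.05, 0.05, 0.05, 0.05, 0.05],
)

```text
clock: 6.43
tool_pos: [575.1, -81.0, 118.6]
orientation: [-3.138, -0.0, 1.35]
force: [0.1, 0.2, -1.3]
finger_gap: 59.4
grasp_force: 64.6
```

```bash
cat > go.py <<'E'
import sys,numpy as np
from bench import sense
def go(x,y,yaw=None,n=None):
    s=sense();p=s["tool_pos"];w=s["orientation"][2];d=np.array([x-p[0],y-p[1]])
    t=np.array([np.cos(w),np.sin(w)])@d,np.array([np.sin(w),-np.cos(w)])@d
    L=np.hypot(*t);n=n or max(1,int(np.ceil(L/33)))
    print("z",p[2].round(1),"yaw",w.round(3),"tool",np.round(t,1),"rows",n,"per row",np.round(np.array(t)/n,2))
if __name__=="__main__":go(*map(float,sys.argv[1:3]))
E
python3 go.py 607.2 268.3
```

```text
z 118.6 yaw 1.35 tool [347.8 -45.3] rows 11 per row [31.62 -4.12]
```

Emit:
send_rows(
  linear=[
    [0.015, -0.002, -0.006],
    [0.0316, -0.0043, -0.006],
    [0.0316, -0.0043, 0],
    [0.0316, -0.0043, 0],
    [0.0316, -0.0043, 0],
  ],
  spin=[0, 0, 0, 0, 0],
  jaw=[0.05, 0.05, 0.05, 0.05, 0.05],
)

```text
clock: 6.85
tool_pos: [589.2, 62.0, 132.3]
orientation: [3.14, -0.0, 1.349]
force: [-0.0, -0.7, -1.3]
finger_gap: 59.2
grasp_force: 64.7
```

Emit:
send_rows(
  linear=[
    [0.0316, -0.0043, 0],
    [0.0316, -0.0043, 0],
    [0.0316, -0.0043, 0],
    [0.0316, -0.0043, 0],
    [0.0316, -0.0043, 0],
  ],
  spin=[0, 0, 0, 0, 0],
  jaw=[0.05, 0.05, 0.05, 0.05, 0.05],
)

```text
clock: 7.27
tool_pos: [602.6, 221.3, 131.9]
orientation: [3.141, -0.0, 1.35]
force: [1.0, -0.8, -1.4]
finger_gap: 59.2
grasp_force: 64.7
```

Emit:
send_rows(
  linear=[
    [0.028, -0.0041, 0],
    [0.02, -0.002, 0],
    [0, 0, 0],
    [0, 0, 0],
  ],
  spin=[0, 0, 0, 0],
  jaw=[0.05, 0.05, 0.05, 0.05],
)

```text
clock: 7.6
tool_pos: [607.0, 269.0, 131.5]
orientation: [3.141, 0.0, 1.352]
force: [0.4, 0.0, -1.8]
finger_gap: 59.3
grasp_force: 64.6
```

```bash
cat > snap.py <<'E'
import sys,cv2,numpy as np
from bench import camera,sense
from fit import proj
tag=sys.argv[1];tz=float(sys.argv[2])if len(sys.argv)>2 else 40
p=sense()["tool_pos"].copy();p[2]=tz;out=[]
for n in("top","side"):
    c=camera(n);np.savez(f"{n}{tag}.npz",**c);u,v=np.clip(proj(c,p)[0].astype(int),60,[499,359])
    out.append(cv2.resize(c["pixels"][v-60:v+60,u-60:u+60,::-1],(400,400),interpolation=cv2.INTER_CUBIC));print(n,u-60,v-60,"x3.33")
cv2.imwrite(f"pics/{tag}.png",np.hstack(out))
E
python3 go.py 607.2 268.3; python3 snap.py g1
```

```text
z 131.5 yaw 1.352 tool [-0.6  0.4] rows 1 per row [-0.62  0.39]
top 141 98 x3.33
side 205 104 x3.33
```

View pics/g1.png

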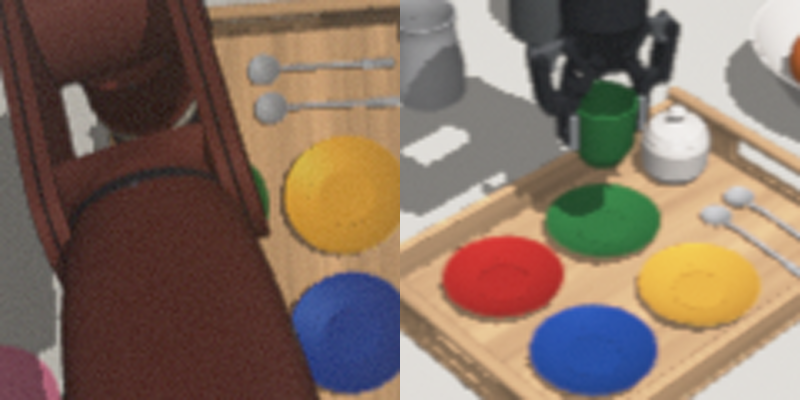

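Emit:
send_rows(
  linear=[
    [-0.0006, 0, 0.012],
    [0, 0, 0.018],
    [0, 0, 0.018],
    [0, 0, 0.014],
    [0, 0, 0.01],
  ],
  spin=[0, 0, 0, 0, 0],
  jaw=[0.05, 0.05, 0.05, 0.05, 0.05],
)

```text
clock: 8.12
tool_pos: [605.9, 265.8, 56.6]
orientation: [-3.139, 0.002, 1.348]
force: [-0.6, -0.3, -1.2]
finger_gap: 58.9
grasp_force: 64.7
```

Emit:
send_rows(
  linear=[
    [0, 0, 0.004],
    [0, 0, 0.002],
    [0, 0, 0.002],
    [0, 0, 0.001],
    [0, 0, 0],
  ],
  spin=[0, 0, 0, 0, 0],
  jaw=[0.05, 0.05, 0.05, 0.05, 0.05],
)

```text
clock: 8.53
tool_pos: [607.6, 267.5, 51.0]
orientation: [3.14, -0.001, 1.35]
force: [0.3, 1.0, -0.5]
finger_gap: 58.7
grasp_force: 64.7
```

Emit:
send_rows(
  linear=[
    [0, 0, 0.001],
    [0, 0, 0.001],
    [0, 0, 0],
    [0, 0, 0],
  ],
  spin=[0, 0, 0, 0],
  jaw=[0.05, 0.05, 0.05, 0.05],
)

```text
clock: 8.87
tool_pos: [607.3, 267.4, 48.6]
orientation: [3.141, -0.0, 1.35]
force: [0.5, 0.2, -0.4]
finger_gap: 59.1
grasp_force: 64.6
```

Emit:
send_rows(
  linear=[
    [0, 0, 0.001],
    [0, 0, 0],
    [0, 0, 0],
  ],
  spin=[0, 0, 0],
  jaw=[0.05, 0.05, 0.05],
)

```text
clock: 9.12
tool_pos: [607.4, 267.5, 48.5]
orientation: [3.141, -0.0, 1.35]
force: [-2.8, -0.6, 4.6]
finger_gap: 59.2
grasp_force: 64.9
```

Emit:
send_rows(
  linear=[
    [0, 0, 0],
    [0, 0, 0],
    [0, 0, 0],
    [0, 0, 0],
    [0, 0, 0],
  ],
  spin=[0, 0, 0, 0, 0],
  jaw=[0.059, 0.062, 0.066, 0.071, 0.076],
)

```text
clock: 9.53
tool_pos: [607.1, 267.2, 47.1]
orientation: [-3.142, 0.0, 1.35]
force: [-0.4, 0.1, -1.7]
finger_gap: 75.7
grasp_force: 0.0
```

Emit:
send_rows(
  linear=[
    [0, 0, 0],
    [0, 0, -0.006],
    [0, 0, -0.016],
    [0, 0, -0.022],
    [0, 0, -0.025],
  ],
  spin=[0, 0, 0, 0, 0],
  jaw=[0.078, 0.078, 0.078, 0.078, 0.078],
)

```text
clock: 9.95
tool_pos: [606.0, 266.9, 115.9]
orientation: [-3.139, 0.001, 1.35]
force: [-0.1, 1.1, 0.7]
finger_gap: 77.9
grasp_force: 0.0
```

Emit:
send_rows(
  linear=[
    [0, 0, -0.025],
    [0, 0, -0.01],
    [0, 0, 0],
    [0, 0, 0],
  ],
  spin=[0, 0, 0, 0],
  jaw=[0.078, 0.078, 0.078, 0.078],
)

```text
clock: 10.28
tool_pos: [607.2, 267.4, 151.5]
orientation: [3.141, -0.0, 1.35]
force: [0.1, -0.5, -0.9]
finger_gap: 77.9
grasp_force: 0.0
```

```bash
python3 go.py 576.7 -190
```

```text
z 151.5 yaw 1.35 tool [-452.9   70.5] rows 14 per row [-32.35   5.03]
```

Emit:
send_rows(
  linear=[
    [-0.0324, 0.005, 0],
    [-0.0324, 0.005, 0],
    [-0.0324, 0.005, 0],
    [-0.0324, 0.005, 0],
    [-0.0324, 0.005, 0],
  ],
  spin=[0, 0, 0, 0, 0],
  jaw=[0.078, 0.078, 0.078, 0.078, 0.078],
)

```text
clock: 10.7
tool_pos: [594.0, 102.4, 148.4]
orientation: [-3.137, 0.001, 1.35]
force: [0.6, -0.1, 0.7]
finger_gap: 78.1
grasp_force: 0.0
```

Emit:
send_rows(
  linear=[
    [-0.0324, 0.005, 0],
    [-0.0324, 0.005, 0],
    [-0.0324, 0.005, 0],
    [-0.0324, 0.005, 0],
    [-0.0324, 0.005, 0],
  ],
  spin=[0, 0, 0, 0, 0],
  jaw=[0.078, 0.078, 0.078, 0.078, 0.078],
)

```text
clock: 11.12
tool_pos: [582.9, -61.0, 148.6]
orientation: [-3.137, -0.0, 1.35]
force: [0.1, 0.3, 0.1]
finger_gap: 77.7
grasp_force: 0.0
```

Emit:
send_rows(
  linear=[
    [-0.0324, 0.005, 0],
    [-0.0324, 0.005, 0],
    [-0.0324, 0.005, 0],
    [-0.0314, 0.0055, 0],
    [0, 0, 0],
  ],
  spin=[0, 0, 0, 0, 0.04],
  jaw=[0.08, 0.08, 0.08, 0.08, 0.08],
)

```text
clock: 11.53
tool_pos: [574.7, -194.8, 148.8]
orientation: [-3.139, 0.002, 1.306]
force: [0.4, 1.4, 0.5]
finger_gap: 80.2
grasp_force: 0.0
```

Emit:
send_rows(
  linear=[
    [0, 0, 0.01],
    [0, 0, 0.02],
    [0, 0, 0.02],
    [0, 0, 0.018],
    [0, 0, 0],
  ],
  spin=[0, 0, 0, 0, 0],
  jaw=[0.08, 0.08, 0.08, 0.08, 0.08],
)

```text
clock: 11.95
tool_pos: [572.3, -186.6, 76.3]
orientation: [-3.13, -0.002, 1.312]
force: [-1.1, 1.9, -0.8]
finger_gap: 79.8
grasp_force: 0.0
```

```bash
python3 go.py 576.7 -190;python3 snap.py r1
```

```text
z 76.3 yaw 1.312 tool [-2.1  5.1] rows 1 per row [-2.12  5.11]
top 296 106 x3.33
side 311 199 x3.33
```

View pics/r1.png

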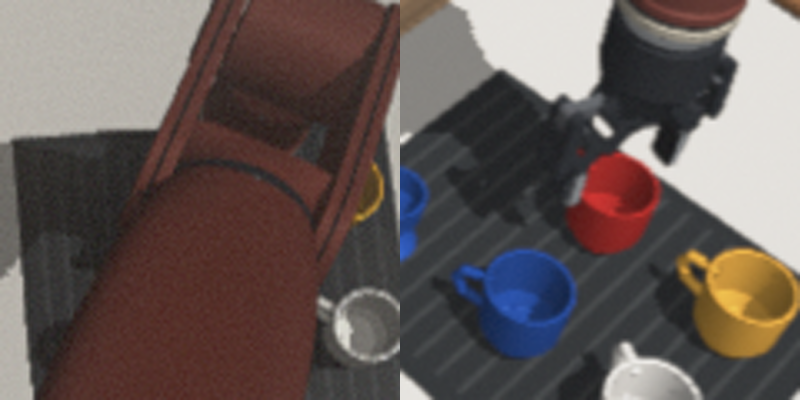

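Emit:
send_rows(
  linear=[
    [0, 0, 0],
    [0, 0, 0],
  ],
  spin=[0, 0],
  jaw=[0.08, 0.08],
)

```text
clock: 12.22
tool_pos: [577.5, -189.7, 84.4]
orientation: [3.14, 0.0, 1.311]
force: [-0.4, -0.9, 0.3]
finger_gap: 80.1
grasp_force: 0.0
```

```bash
python3 go.py 576.7 -190
```

```text
z 84.4 yaw 1.311 tool [-0.5 -0.7] rows 1 per row [-0.48 -0.7 ]
```

Emit:
send_rows(
  linear=[
    [0, 0, 0.008],
    [0, 0, 0.012],
    [0, 0, 0.012],
    [0, 0, 0.009],
    [0, 0, 0.005],
  ],
  spin=[0, 0, 0, 0, 0],
  jaw=[0.08, 0.08, 0.08, 0.08, 0.08],
)

```text
clock: 12.63
tool_pos: [575.2, -189.1, 34.7]
orientation: [-3.138, -0.001, 1.31]
force: [-0.6, -0.5, -1.3]
finger_gap: 80.0
grasp_force: 0.0
```

Emit:
send_rows(
  linear=[
    [0, 0, 0],
    [0, 0, 0],
    [0, 0, 0],
    [0, 0, 0],
    [0, 0, 0],
  ],
  spin=[0, 0, 0, 0, 0],
  jaw=[0.075, 0.07, 0.066, 0.062, 0.058],
)

```text
clock: 13.05
tool_pos: [577.0, -189.9, 38.4]
orientation: [3.141, 0.0, 1.31]
force: [-1.2, 1.4, 2.1]
finger_gap: 59.3
grasp_force: 59.9
```

Emit:
send_rows(
  linear=[
    [0, 0, 0],
    [0, 0, 0],
    [0, 0, 0],
    [0, 0, 0],
    [0, 0, 0],
  ],
  spin=[0, 0, 0, 0, 0],
  jaw=[0.054, 0.05, 0.05, 0.05, 0.05],
)

```text
clock: 13.47
tool_pos: [577.0, -189.9, 38.3]
orientation: [3.141, 0.0, 1.31]
force: [-3.7, 1.1, 6.5]
finger_gap: 58.7
grasp_force: 63.0
```

Emit:
send_rows(
  linear=[
    [0, 0, -0.004],
    [0, 0, -0.01],
    [0, 0, -0.02],
    [0, 0, -0.026],
    [0, 0, -0.02],
  ],
  spin=[0, 0, 0, 0, 0],
  jaw=[0.05, 0.05, 0.05, 0.05, 0.05],
)

```text
clock: 13.88
tool_pos: [576.9, -189.8, 119.2]
orientation: [3.141, 0.0, 1.31]
force: [0.9, -0.5, -2.1]
finger_gap: 59.0
grasp_force: 64.8
```

Emit:
send_rows(
  linear=[
    [0, 0, -0.012],
    [0, 0, 0],
    [0, 0, 0],
    [0, 0, 0],
  ],
  spin=[0, 0, 0, 0],
  jaw=[0.05, 0.05, 0.05, 0.05],
)

```text
clock: 14.22
tool_pos: [575.7, -189.3, 127.9]
orientation: [-3.139, -0.0, 1.31]
force: [-0.4, 0.2, -0.5]
finger_gap: 58.8
grasp_force: 64.8
```

```bash
python3 go.py 486 264.3
```

```text
z 127.9 yaw 1.31 tool [ 415.1 -203.8] rows 15 per row [ 27.67 -13.59]
```

Emit:
send_rows(
  linear=[
    [0.0139, -0.0068, 0],
    [0.0277, -0.0137, 0],
    [0.0277, -0.0137, 0],
    [0.0277, -0.0137, 0],
    [0.0277, -0.0137, 0],
  ],
  spin=[0, 0, 0, 0, 0],
  jaw=[0.05, 0.05, 0.05, 0.05, 0.05],
)

```text
clock: 14.63
tool_pos: [547.4, -51.3, 127.4]
orientation: [-3.138, -0.0, 1.309]
force: [0.8, 0.4, -1.1]
finger_gap: 59.2
grasp_force: 64.9
```

Emit:
send_rows(
  linear=[
    [0.0277, -0.0137, 0],
    [0.0277, -0.0137, 0],
    [0.0277, -0.0137, 0],
    [0.0277, -0.0137, 0],
    [0.0277, -0.0137, 0],
  ],
  spin=[0, 0, 0, 0, 0],
  jaw=[0.05, 0.05, 0.05, 0.05, 0.05],
)

```text
clock: 15.05
tool_pos: [516.7, 100.0, 127.6]
orientation: [-3.139, 0.001, 1.31]
force: [0.3, -0.5, -1.6]
finger_gap: 59.6
grasp_force: 64.9
```

Emit:
send_rows(
  linear=[
    [0.0277, -0.0137, 0],
    [0.0277, -0.0137, 0],
    [0.0277, -0.0137, 0],
    [0.0277, -0.0137, 0],
    [0.0277, -0.0137, 0],
  ],
  spin=[0, 0, 0, 0, 0],
  jaw=[0.05, 0.05, 0.05, 0.05, 0.05],
)

```text
clock: 15.47
tool_pos: [486.2, 251.1, 127.6]
orientation: [-3.139, 0.002, 1.31]
force: [0.5, 0.4, -2.4]
finger_gap: 58.9
grasp_force: 64.9
```

Emit:
send_rows(
  linear=[
    [0.0139, -0.0068, 0],
    [0, 0, 0],
    [0, 0, 0],
    [0, 0, 0],
    [0, 0, 0],
  ],
  spin=[0, 0, 0, 0, 0],
  jaw=[0.05, 0.05, 0.05, 0.05, 0.05],
)

```text
clock: 15.88
tool_pos: [485.1, 263.8, 128.6]
orientation: [-3.141, 0.001, 1.309]
force: [-0.2, 1.1, -1.2]
finger_gap: 59.1
grasp_force: 64.9
```

```bash
python3 go.py 486 264.3
python3 - <<'E'
from meas import *
from bench import camera
np.set_printoptions(suppress=True)
c=camera("side");np.savez("side2.npz",**c)
cv2.imwrite("pics/r2.png",cv2.resize(c["pixels"][110:270,170:330,::-1],(560,560),interpolation=cv2.INTER_CUBIC))
a,b=L["green_cup"];uv=proj(c,[607.4,267.5,44])[0]
m=mask(c,"green",L["green_saucer"][1],45);print(uv,m.sum())
E
```

```text
z 128.6 yaw 1.309 tool [0.7 0.7] rows 1 per row [0.72 0.71]
[265.74891033 163.84392626] 731
```

View pics/r2.png

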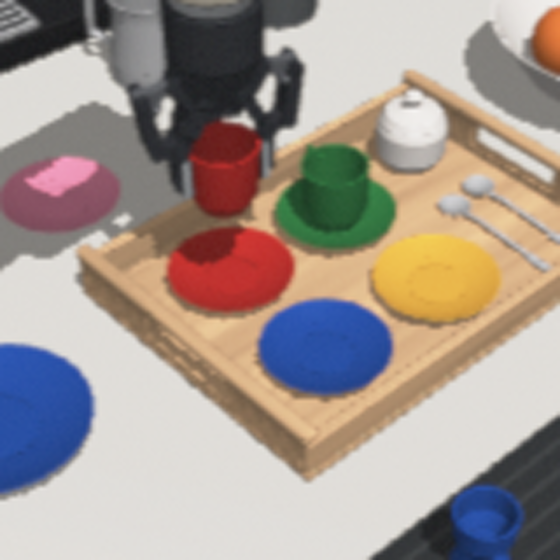

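Emit:
send_rows(
  linear=[
    [0, 0, 0.012],
    [0, 0, 0.018],
    [0, 0, 0.018],
    [0, 0, 0.014],
    [0, 0, 0.009],
  ],
  spin=[0, 0, 0, 0, 0],
  jaw=[0.05, 0.05, 0.05, 0.05, 0.05],
)

```text
clock: 16.35
tool_pos: [484.2, 263.5, 55.6]
orientation: [-3.139, 0.002, 1.309]
force: [0.4, 0.2, -1.6]
finger_gap: 59.4
grasp_force: 64.9
```

Emit:
send_rows(
  linear=[
    [0, 0, 0.004],
    [0, 0, 0.002],
    [0, 0, 0.001],
    [0, 0, 0.001],
    [0, 0, 0],
  ],
  spin=[0, 0, 0, 0, 0],
  jaw=[0.05, 0.05, 0.05, 0.05, 0.05],
)

```text
clock: 16.77
tool_pos: [486.0, 265.0, 51.0]
orientation: [3.14, -0.001, 1.31]
force: [-0.3, -0.3, -1.1]
finger_gap: 58.8
grasp_force: 64.9
```

Emit:
send_rows(
  linear=[
    [0, 0, 0.001],
    [0, 0, 0],
    [0, 0, 0],
  ],
  spin=[0, 0, 0],
  jaw=[0.05, 0.05, 0.05],
)

```text
clock: 17.02
tool_pos: [485.6, 264.9, 49.6]
orientation: [3.141, -0.0, 1.31]
force: [-0.9, -0.2, -1.3]
finger_gap: 59.1
grasp_force: 64.9
```

Emit:
send_rows(
  linear=[
    [0, 0, 0.001],
    [0, 0, 0.001],
    [0, 0, 0],
    [0, 0, 0],
  ],
  spin=[0, 0, 0, 0],
  jaw=[0.05, 0.05, 0.05, 0.05],
)

```text
clock: 17.35
tool_pos: [485.7, 265.1, 48.3]
orientation: [3.141, -0.0, 1.31]
force: [-3.1, -1.3, 5.6]
finger_gap: 58.5
grasp_force: 65.2
```

Emit:
send_rows(
  linear=[
    [0, 0, 0],
    [0, 0, 0],
    [0, 0, 0],
    [0, 0, 0],
    [0, 0, 0],
  ],
  spin=[0, 0, 0, 0, 0],
  jaw=[0.059, 0.062, 0.066, 0.071, 0.076],
)

```text
clock: 17.77
tool_pos: [485.5, 264.7, 47.3]
orientation: [3.141, -0.0, 1.31]
force: [-0.1, 0.8, -0.3]
finger_gap: 75.9
grasp_force: 0.0
```

Emit:
send_rows(
  linear=[
    [0, 0, 0],
    [0, 0, -0.006],
    [0, 0, -0.016],
    [0, 0, -0.022],
    [0, 0, -0.025],
  ],
  spin=[0, 0, 0, 0, 0],
  jaw=[0.078, 0.078, 0.078, 0.078, 0.078],
)

```text
clock: 18.18
tool_pos: [484.4, 264.4, 116.2]
orientation: [-3.139, 0.002, 1.31]
force: [0.6, 0.0, 0.3]
finger_gap: 77.8
grasp_force: 0.0
```

Emit:
send_rows(
  linear=[
    [0, 0, -0.022],
    [0, 0, -0.01],
    [0, 0, 0],
    [0, 0, 0],
    [0, 0, 0],
  ],
  spin=[0, 0, -0.1, -0.1, -0.1],
  jaw=[0.078, 0.078, 0.078, 0.078, 0.078],
)

```text
clock: 18.6
tool_pos: [485.4, 264.8, 148.4]
orientation: [3.141, -0.0, 1.615]
force: [0.0, 0.1, -1.0]
finger_gap: 78.4
grasp_force: 0.0
```

Emit:
send_rows(
  linear=[
    [0, 0, 0],
    [0, 0, 0],
  ],
  spin=[0, 0],
  jaw=[0.08, 0.08],
)

```text
clock: 18.77
tool_pos: [485.2, 264.7, 148.0]
orientation: [-3.141, 0.0, 1.607]
force: [-0.2, -0.4, 0.2]
finger_gap: 80.0
grasp_force: 0.0
```

```bash
python3 go.py 579 -307.5
```

```text
z 148.0 yaw 1.607 tool [-575.2   73.2] rows 18 per row [-31.95   4.06]
```

Emit:
send_rows(
  linear=[
    [-0.016, 0.002, 0],
    [-0.032, 0.0041, 0],
    [-0.032, 0.0041, 0],
    [-0.032, 0.0041, 0],
    [-0.032, 0.0041, 0],
  ],
  spin=[0, 0, 0, 0, 0],
  jaw=[0.08, 0.08, 0.08, 0.08, 0.08],
)

```text
clock: 19.18
tool_pos: [509.3, 120.4, 148.1]
orientation: [-3.141, 0.0, 1.607]
force: [-0.1, -0.8, 0.0]
finger_gap: 80.1
grasp_force: 0.0
```

Emit:
send_rows(
  linear=[
    [-0.032, 0.0041, 0],
    [-0.032, 0.0041, 0],
    [-0.032, 0.0041, 0],
    [-0.032, 0.0041, 0],
    [-0.032, 0.0041, 0],
  ],
  spin=[0, 0, 0, 0, 0],
  jaw=[0.08, 0.08, 0.08, 0.08, 0.08],
)

```text
clock: 19.6
tool_pos: [536.0, -39.1, 148.1]
orientation: [-3.141, -0.0, 1.606]
force: [0.3, 0.5, 0.2]
finger_gap: 79.7
grasp_force: 0.0
```

Emit:
send_rows(
  linear=[
    [-0.032, 0.0041, 0],
    [-0.032, 0.0041, 0],
    [-0.032, 0.0041, 0],
    [-0.032, 0.0041, 0],
    [-0.032, 0.0041, 0],
  ],
  spin=[0, 0, 0, 0, 0],
  jaw=[0.08, 0.08, 0.08, 0.08, 0.08],
)

```text
clock: 20.02
tool_pos: [562.7, -198.2, 148.0]
orientation: [-3.141, -0.0, 1.606]
force: [0.4, 0.8, 0.0]
finger_gap: 79.9
grasp_force: 0.0
```

Emit:
send_rows(
  linear=[
    [-0.032, 0.0041, 0],
    [-0.032, 0.0041, 0],
    [-0.032, 0.0041, 0],
    [-0.0152, 0.0014, 0],
    [0, 0, 0],
  ],
  spin=[0, 0, 0, 0, 0],
  jaw=[0.08, 0.08, 0.08, 0.08, 0.08],
)

```text
clock: 20.43
tool_pos: [580.7, -311.0, 147.9]
orientation: [3.141, 0.001, 1.603]
force: [-1.3, 0.8, 0.4]
finger_gap: 80.1
grasp_force: 0.0
```

Emit:
send_rows(
  linear=[
    [0, 0, 0.01],
    [0, 0, 0.02],
    [0, 0, 0.02],
    [0, 0, 0.014],
    [0, 0, 0],
  ],
  spin=[0, 0, 0, 0, 0],
  jaw=[0.08, 0.08, 0.08, 0.08, 0.08],
)

```text
clock: 20.85
tool_pos: [578.3, -304.0, 79.3]
orientation: [-3.135, -0.005, 1.61]
force: [-1.1, -0.5, -0.4]
finger_gap: 80.0
grasp_force: 0.0
```

Emit:
send_rows(
  linear=[
    [0, 0, 0],
    [0, 0, 0],
    [0, 0, 0],
  ],
  spin=[0, 0, 0],
  jaw=[0.08, 0.08, 0.08],
)

```text
clock: 21.1
tool_pos: [581.9, -307.4, 85.9]
orientation: [3.14, 0.002, 1.61]
force: [-0.3, -0.4, 0.3]
finger_gap: 80.1
grasp_force: 0.0
```

```bash
python3 go.py 579 -307.5;python3 snap.py y1
```

```text
z 85.9 yaw 1.61 tool [ 0.  -2.9] rows 1 per row [ 0.01 -2.9 ]
top 338 102 x3.33
side 355 228 x3.33
```

View pics/y1.png

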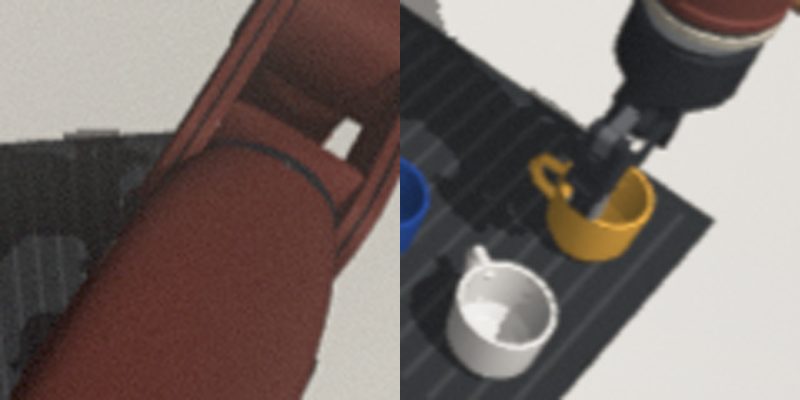

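Run:
```python
from fit import *
c=dict(np.load("sidey1.npz"))
from bench import sense
s=sense();p=s["tool_pos"];print(p,s["orientation"])
for n,P in dict(nearfinger=[p[0]-42,p[1],p[2]-10],farfinger=[p[0]+42,p[1],p[2]-10],rimnear=[548,-307.5,64],rimfar=[610,-307.5,64],rimR=[579,-338,64],rimL=[579,-276.5,64]).items():
    print(n,(proj(c,P)[0]-[355,228])*3.333+[400,0])
```

```text
[ 581.78252552 -307.57388284   85.89558816] [3.13951210e+00 1.50055808e-03 1.60974083e+00]
nearfinger [578.87593268 207.72776017]
farfinger [651.17053853 141.75337163]
rimnear [581.15170856 210.78441677]
rimfar [634.29470936 162.12329616]
rimR [646.46677836 215.37718879]
rimL [570.60531376 157.32410676]
```

Emit:
send_rows(
  linear=[
    [0, -0.002, 0.008],
    [0, 0, 0.012],
    [0, 0, 0.012],
    [0, 0, 0.009],
    [0, 0, 0.006],
  ],
  spin=[0, 0, 0, 0, 0],
  jaw=[0.08, 0.08, 0.08, 0.08, 0.08],
)

```text
clock: 21.62
tool_pos: [577.5, -306.4, 34.4]
orientation: [-3.139, -0.002, 1.61]
force: [0.1, 0.3, 0.1]
finger_gap: 79.9
grasp_force: 0.0
```

Emit:
send_rows(
  linear=[
    [0, 0, 0],
    [0, 0, 0],
    [0, 0, 0],
    [0, 0, 0],
    [0, 0, 0],
  ],
  spin=[0, 0, 0, 0, 0],
  jaw=[0.075, 0.07, 0.066, 0.062, 0.058],
)

```text
clock: 22.03
tool_pos: [579.1, -307.6, 38.3]
orientation: [3.141, 0.001, 1.61]
force: [-2.1, -0.7, 2.3]
finger_gap: 58.8
grasp_force: 59.0
```

Emit:
send_rows(
  linear=[
    [0, 0, 0],
    [0, 0, 0],
    [0, 0, 0],
    [0, 0, 0],
    [0, 0, 0],
  ],
  spin=[0, 0, 0, 0, 0],
  jaw=[0.054, 0.05, 0.05, 0.05, 0.05],
)

```text
clock: 22.45
tool_pos: [579.1, -307.6, 38.3]
orientation: [3.141, 0.001, 1.61]
force: [-3.3, 1.3, 5.4]
finger_gap: 58.6
grasp_force: 63.1
```

Emit:
send_rows(
  linear=[
    [0, 0, -0.004],
    [0, 0, -0.01],
    [0, 0, -0.02],
    [0, 0, -0.026],
    [0, 0, -0.02],
  ],
  spin=[0, 0, 0, 0, 0],
  jaw=[0.05, 0.05, 0.05, 0.05, 0.05],
)

```text
clock: 22.87
tool_pos: [579.2, -307.2, 119.1]
orientation: [3.141, 0.0, 1.61]
force: [0.6, -0.9, -0.9]
finger_gap: 59.0
grasp_force: 64.6
```

Emit:
send_rows(
  linear=[
    [0, 0, -0.012],
    [0, 0, 0],
    [0, 0, 0],
    [0, 0, 0],
  ],
  spin=[0, 0, 0, 0],
  jaw=[0.05, 0.05, 0.05, 0.05],
)

```text
clock: 23.2
tool_pos: [578.1, -306.6, 127.7]
orientation: [-3.14, -0.002, 1.61]
force: [-0.8, -0.5, -2.2]
finger_gap: 58.7
grasp_force: 64.7
```

```bash
python3 go.py 617.2 144.7
```

```text
z 127.7 yaw 1.61 tool [449.4  56.7] rows 14 per row [32.1   4.05]
```

Emit:
send_rows(
  linear=[
    [0.0161, 0.002, 0],
    [0.0322, 0.004, 0],
    [0.0322, 0.004, 0],
    [0.0322, 0.004, 0],
    [0.0322, 0.004, 0],
  ],
  spin=[0, 0, 0, 0, 0],
  jaw=[0.05, 0.05, 0.05, 0.05, 0.05],
)

```text
clock: 23.62
tool_pos: [589.9, -159.2, 127.2]
orientation: [-3.139, -0.002, 1.609]
force: [0.3, -0.2, -1.2]
finger_gap: 59.1
grasp_force: 64.6
```

Emit:
send_rows(
  linear=[
    [0.0322, 0.004, 0],
    [0.0322, 0.004, 0],
    [0.0322, 0.004, 0],
    [0.0322, 0.004, 0],
    [0.0322, 0.004, 0],
  ],
  spin=[0, 0, 0, 0, 0],
  jaw=[0.05, 0.05, 0.05, 0.05, 0.05],
)

```text
clock: 24.03
tool_pos: [603.4, 2.5, 127.4]
orientation: [-3.138, -0.001, 1.61]
force: [0.7, -1.2, -2.4]
finger_gap: 59.2
grasp_force: 64.6
```

Emit:
send_rows(
  linear=[
    [0.0322, 0.004, 0],
    [0.0322, 0.004, 0],
    [0.0322, 0.004, 0],
    [0.0322, 0.004, 0],
    [0.0157, 0.0018, 0],
  ],
  spin=[0, 0, 0, 0, 0],
  jaw=[0.05, 0.05, 0.05, 0.05, 0.05],
)

```text
clock: 24.45
tool_pos: [615.4, 149.4, 127.5]
orientation: [-3.139, -0.001, 1.612]
force: [-1.9, -0.6, -1.1]
finger_gap: 59.0
grasp_force: 64.7
```

Emit:
send_rows(
  linear=[
    [0, 0, 0],
    [0, 0, 0],
    [0, 0, 0],
    [0, 0, 0],
  ],
  spin=[0, 0, 0, 0],
  jaw=[0.05, 0.05, 0.05, 0.05],
)

```text
clock: 24.78
tool_pos: [616.7, 143.7, 128.7]
orientation: [-3.14, 0.001, 1.609]
force: [0.6, 0.3, -2.0]
finger_gap: 59.4
grasp_force: 64.7
```

```bash
python3 go.py 617.2 144.7
python3 - <<'E'
from fit import *
from bench import camera
c=camera("side")
cv2.imwrite("pics/y2.png",cv2.resize(c["pixels"][110:270,170:330,::-1],(560,560),interpolation=cv2.INTER_CUBIC))
E
```

```text
z 128.7 yaw 1.609 tool [0.9 0.5] rows 1 per row [0.94 0.49]
```

View pics/y2.png

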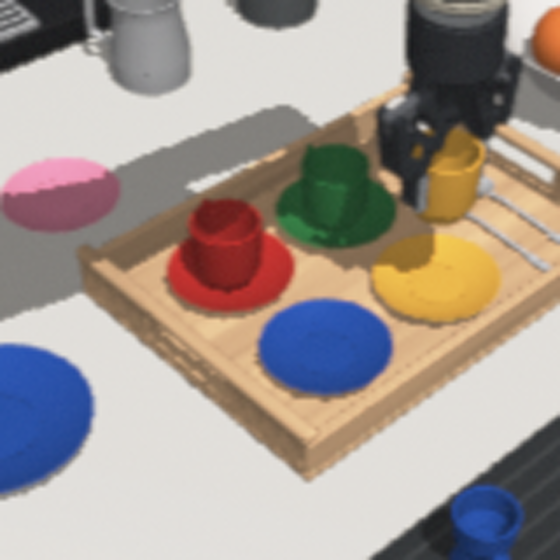

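Emit:
send_rows(
  linear=[
    [0, 0, 0.012],
    [0, 0, 0.018],
    [0, 0, 0.018],
    [0, 0, 0.014],
    [0, 0, 0.009],
  ],
  spin=[0, 0, 0, 0, 0],
  jaw=[0.05, 0.05, 0.05, 0.05, 0.05],
)

```text
clock: 25.25
tool_pos: [615.7, 144.1, 55.5]
orientation: [-3.138, 0.0, 1.609]
force: [-1.1, -0.8, -2.4]
finger_gap: 59.0
grasp_force: 64.7
```

Emit:
send_rows(
  linear=[
    [0, 0, 0.004],
    [0, 0, 0.002],
    [0, 0, 0.001],
    [0, 0, 0.001],
    [0, 0, 0.001],
  ],
  spin=[0, 0, 0, 0, 0],
  jaw=[0.05, 0.05, 0.05, 0.05, 0.05],
)

```text
clock: 25.67
tool_pos: [618.0, 145.1, 50.3]
orientation: [3.14, -0.0, 1.61]
force: [0.3, -0.6, -0.9]
finger_gap: 59.1
grasp_force: 64.7
```

Emit:
send_rows(
  linear=[
    [0, 0, 0.001],
    [0, 0, 0],
    [0, 0, 0],
  ],
  spin=[0, 0, 0],
  jaw=[0.05, 0.05, 0.05],
)

```text
clock: 25.92
tool_pos: [617.2, 145.1, 48.6]
orientation: [3.141, -0.0, 1.61]
force: [-0.6, 0.0, -1.3]
finger_gap: 58.9
grasp_force: 64.7
```

Emit:
send_rows(
  linear=[
    [0, 0, 0.001],
    [0, 0, 0],
    [0, 0, 0],
  ],
  spin=[0, 0, 0],
  jaw=[0.05, 0.05, 0.05],
)

```text
clock: 26.17
tool_pos: [617.4, 145.1, 48.3]
orientation: [3.141, -0.0, 1.61]
force: [-3.1, 0.1, 5.3]
finger_gap: 58.8
grasp_force: 65.1
```

Emit:
send_rows(
  linear=[
    [0, 0, 0],
    [0, 0, 0],
    [0, 0, 0],
    [0, 0, 0],
    [0, 0, 0],
  ],
  spin=[0, 0, 0, 0, 0],
  jaw=[0.059, 0.062, 0.066, 0.071, 0.076],
)

```text
clock: 26.58
tool_pos: [617.2, 145.0, 47.2]
orientation: [3.141, -0.0, 1.61]
force: [-0.4, 0.3, -0.0]
finger_gap: 76.4
grasp_force: 0.0
```

Emit:
send_rows(
  linear=[
    [0, 0, 0],
    [0, 0, -0.006],
    [0, 0, -0.016],
    [0, 0, -0.022],
    [0, 0, -0.025],
  ],
  spin=[0, 0, 0, 0, 0],
  jaw=[0.078, 0.078, 0.078, 0.078, 0.078],
)

```text
clock: 27.0
tool_pos: [616.1, 144.9, 116.0]
orientation: [-3.139, 0.0, 1.61]
force: [0.2, -0.4, -0.5]
finger_gap: 78.0
grasp_force: 0.0
```

Emit:
send_rows(
  linear=[
    [0, 0, -0.022],
    [0, 0, -0.01],
    [0, 0, 0],
    [0, 0, 0],
    [0, 0, 0],
  ],
  spin=[0, 0, -0.117, -0.117, -0.116],
  jaw=[0.078, 0.078, 0.078, 0.078, 0.078],
)

```text
clock: 27.42
tool_pos: [617.0, 145.0, 148.4]
orientation: [3.141, 0.0, 1.966]
force: [-0.4, 0.2, -0.0]
finger_gap: 78.0
grasp_force: 0.0
```

Emit:
send_rows(
  linear=[
    [0, 0, 0],
    [0, 0, 0],
  ],
  spin=[0, 0],
  jaw=[0.08, 0.08],
)

```text
clock: 27.58
tool_pos: [616.8, 145.0, 147.9]
orientation: [-3.141, -0.0, 1.956]
force: [0.7, 0.3, -0.1]
finger_gap: 80.1
grasp_force: 0.0
```

```bash
python3 go.py 461.4 -208.7
```

```text
z 147.9 yaw 1.956 tool [-269.3 -277. ] rows 12 per row [-22.44 -23.09]
```

Emit:
send_rows(
  linear=[
    [-0.0112, -0.0116, 0],
    [-0.0224, -0.0231, 0],
    [-0.0224, -0.0231, 0],
    [-0.0224, -0.0231, 0],
    [-0.0224, -0.0231, 0],
  ],
  spin=[0, 0, 0, 0, 0],
  jaw=[0.08, 0.08, 0.08, 0.08, 0.08],
)

```text
clock: 28.0
tool_pos: [558.2, 11.3, 148.0]
orientation: [-3.141, -0.0, 1.957]
force: [-0.4, -0.7, 0.1]
finger_gap: 79.7
grasp_force: 0.0
```

Emit:
send_rows(
  linear=[
    [-0.0224, -0.0231, 0],
    [-0.0224, -0.0231, 0],
    [-0.0224, -0.0231, 0],
    [-0.0224, -0.0231, 0],
    [-0.0224, -0.0231, 0],
  ],
  spin=[0, 0, 0, 0, 0],
  jaw=[0.08, 0.08, 0.08, 0.08, 0.08],
)

```text
clock: 28.42
tool_pos: [493.8, -136.3, 148.2]
orientation: [3.142, 0.0, 1.956]
force: [-0.2, -0.6, -0.5]
finger_gap: 80.2
grasp_force: 0.0
```

Emit:
send_rows(
  linear=[
    [-0.0224, -0.0231, 0],
    [-0.0224, -0.0231, 0],
    [-0.0112, -0.0116, 0],
    [0, 0, 0],
    [0, 0, 0],
  ],
  spin=[0, 0, 0, 0, 0],
  jaw=[0.08, 0.08, 0.08, 0.08, 0.08],
)

```text
clock: 28.83
tool_pos: [462.1, -209.4, 148.2]
orientation: [3.141, -0.0, 1.955]
force: [0.3, 0.0, 0.5]
finger_gap: 79.6
grasp_force: 0.0
```

Emit:
send_rows(
  linear=[
    [0, 0, 0.01],
    [0, 0, 0.02],
    [0, 0, 0.02],
    [0, 0, 0.014],
    [0, 0, 0],
  ],
  spin=[0, 0, 0, 0, 0],
  jaw=[0.08, 0.08, 0.08, 0.08, 0.08],
)

```text
clock: 29.25
tool_pos: [460.4, -205.9, 80.2]
orientation: [-3.138, -0.006, 1.961]
force: [-0.7, -0.0, -0.3]
finger_gap: 79.7
grasp_force: 0.0
```

Emit:
send_rows(
  linear=[
    [0, 0, 0],
    [0, 0, 0],
    [0, 0, 0],
    [0, 0, 0],
  ],
  spin=[0, 0, 0, 0],
  jaw=[0.08, 0.08, 0.08, 0.08],
)

```text
clock: 29.58
tool_pos: [463.4, -209.1, 85.5]
orientation: [3.14, 0.002, 1.96]
force: [-0.3, -0.3, 0.1]
finger_gap: 80.0
grasp_force: 0.0
```

```bash
python3 go.py 461.4 -208.7;python3 snap.py b1
```

```text
z 85.5 yaw 1.96 tool [ 1.1 -1.7] rows 1 per row [ 1.14 -1.67]
top 306 142 x3.33
side 289 229 x3.33
```

View pics/b1.png

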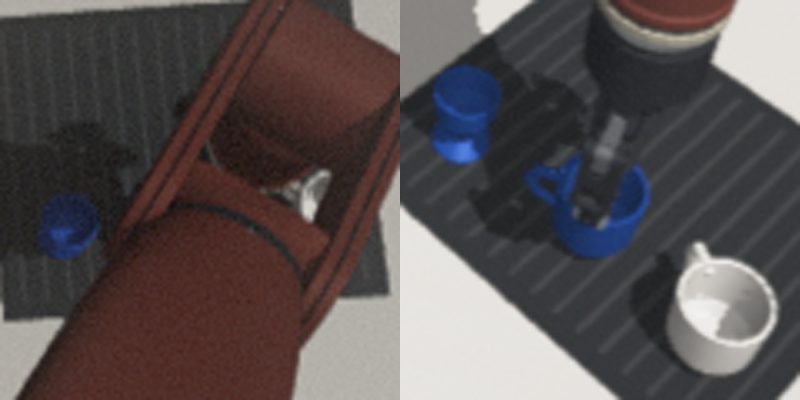

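Emit:
send_rows(
  linear=[
    [0, 0, 0.008],
    [0, 0, 0.012],
    [0, 0, 0.012],
    [0, 0, 0.009],
    [0, 0, 0.006],
  ],
  spin=[0, 0, 0, 0, 0],
  jaw=[0.08, 0.08, 0.08, 0.08, 0.08],
)

```text
clock: 30.1
tool_pos: [461.1, -208.1, 34.9]
orientation: [-3.14, -0.003, 1.96]
force: [-0.4, 0.2, 0.5]
finger_gap: 80.2
grasp_force: 0.0
```

Emit:
send_rows(
  linear=[
    [0, 0, 0],
    [0, 0, 0],
    [0, 0, 0],
    [0, 0, 0],
    [0, 0, 0],
  ],
  spin=[0, 0, 0, 0, 0],
  jaw=[0.075, 0.07, 0.066, 0.062, 0.058],
)

```text
clock: 30.52
tool_pos: [462.9, -209.3, 38.2]
orientation: [3.141, 0.001, 1.96]
force: [-1.3, 0.0, 2.8]
finger_gap: 59.1
grasp_force: 58.5
```

Emit:
send_rows(
  linear=[
    [0, 0, 0],
    [0, 0, 0],
    [0, 0, 0],
    [0, 0, 0],
    [0, 0, 0],
  ],
  spin=[0, 0, 0, 0, 0],
  jaw=[0.054, 0.05, 0.05, 0.05, 0.05],
)

```text
clock: 30.93
tool_pos: [462.9, -209.3, 38.1]
orientation: [3.141, 0.001, 1.96]
force: [-1.9, -0.3, 5.8]
finger_gap: 59.2
grasp_force: 62.9
```

Emit:
send_rows(
  linear=[
    [0, 0, -0.004],
    [0, 0, -0.01],
    [0, 0, -0.02],
    [0, 0, -0.026],
    [0, 0, -0.02],
  ],
  spin=[0, 0, 0, 0, 0],
  jaw=[0.05, 0.05, 0.05, 0.05, 0.05],
)

```text
clock: 31.35
tool_pos: [462.6, -208.8, 119.1]
orientation: [3.141, 0.0, 1.96]
force: [1.2, -0.1, -0.1]
finger_gap: 59.2
grasp_force: 64.3
```

Emit:
send_rows(
  linear=[
    [0, 0, -0.012],
    [0, 0, 0],
    [0, 0, 0],
    [0, 0, 0],
    [0, 0, 0],
  ],
  spin=[0, 0, 0, 0, 0],
  jaw=[0.05, 0.05, 0.05, 0.05, 0.05],
)

```text
clock: 31.77
tool_pos: [461.4, -208.2, 127.6]
orientation: [-3.14, -0.003, 1.96]
force: [-0.3, -0.1, -0.7]
finger_gap: 58.7
grasp_force: 64.3
```

```bash
python3 go.py 489.8 140.2
```

```text
z 127.6 yaw 1.96 tool [311.6 158.4] rows 11 per row [28.33 14.4 ]
```

Emit:
send_rows(
  linear=[
    [0.0142, 0.0072, 0],
    [0.0284, 0.0143, 0],
    [0.0284, 0.0143, 0],
    [0.0284, 0.0143, 0],
    [0.0284, 0.0143, 0],
  ],
  spin=[0, 0, 0, 0, 0],
  jaw=[0.05, 0.05, 0.05, 0.05, 0.05],
)

```text
clock: 32.18
tool_pos: [472.5, -64.7, 127.8]
orientation: [-3.14, -0.002, 1.959]
force: [0.5, 0.3, -1.6]
finger_gap: 58.8
grasp_force: 64.3
```

Emit:
send_rows(
  linear=[
    [0.0284, 0.0143, 0],
    [0.0284, 0.0143, 0],
    [0.0284, 0.0143, 0],
    [0.0284, 0.0143, 0],
    [0.0284, 0.0143, 0],
  ],
  spin=[0, 0, 0, 0, 0],
  jaw=[0.05, 0.05, 0.05, 0.05, 0.05],
)

```text
clock: 32.6
tool_pos: [484.8, 93.9, 127.9]
orientation: [-3.139, -0.001, 1.96]
force: [0.5, 0.5, -1.5]
finger_gap: 59.0
grasp_force: 64.3
```

Emit:
send_rows(
  linear=[
    [0.0284, 0.0143, 0],
    [0.0145, 0.0076, 0],
    [0, 0, 0],
    [0, 0, 0],
    [0, 0, 0],
  ],
  spin=[0, 0, 0, 0, 0],
  jaw=[0.05, 0.05, 0.05, 0.05, 0.05],
)

```text
clock: 33.02
tool_pos: [489.2, 139.7, 128.2]
orientation: [-3.139, -0.0, 1.96]
force: [0.9, 0.6, -0.8]
finger_gap: 58.7
grasp_force: 64.4
```

Emit:
send_rows(
  linear=[
    [0, 0, 0],
    [0, 0, 0],
  ],
  spin=[0, 0],
  jaw=[0.05, 0.05],
)

```text
clock: 33.18
tool_pos: [489.7, 139.2, 129.0]
orientation: [-3.141, -0.0, 1.958]
force: [0.4, -0.5, -1.8]
finger_gap: 59.1
grasp_force: 64.4
```

```bash
python3 go.py 489.8 140.2
python3 - <<'E'
from fit import *
from bench import camera
c=camera("side")
cv2.imwrite("pics/b2.png",cv2.resize(c["pixels"][110:270,170:330,::-1],(560,560),interpolation=cv2.INTER_CUBIC))
E
```

```text
z 129.0 yaw 1.958 tool [0.9 0.4] rows 1 per row [0.87 0.42]
```

View pics/b2.png

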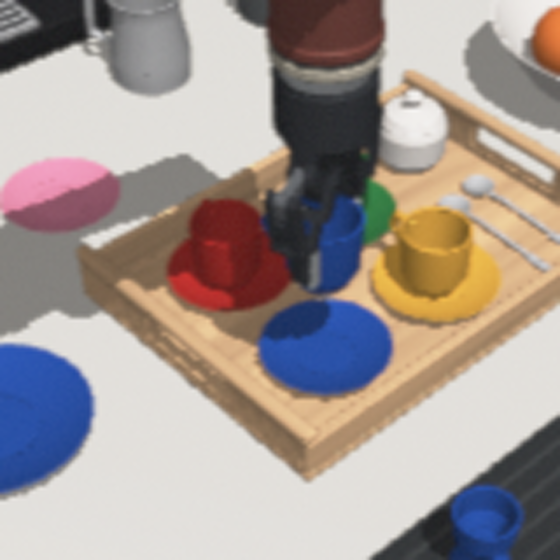

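Emit:
send_rows(
  linear=[
    [0, 0, 0.012],
    [0, 0, 0.018],
    [0, 0, 0.018],
    [0, 0, 0.014],
    [0, 0, 0.009],
  ],
  spin=[0, 0, 0, 0, 0],
  jaw=[0.05, 0.05, 0.05, 0.05, 0.05],
)

```text
clock: 33.65
tool_pos: [488.5, 139.7, 55.8]
orientation: [-3.139, -0.001, 1.959]
force: [-0.6, -0.4, -1.1]
finger_gap: 58.9
grasp_force: 64.4
```

Emit:
send_rows(
  linear=[
    [0, 0, 0.004],
    [0, 0, 0.002],
    [0, 0, 0.001],
    [0, 0, 0.001],
    [0, 0, 0.001],
  ],
  spin=[0, 0, 0, 0, 0],
  jaw=[0.05, 0.05, 0.05, 0.05, 0.05],
)

```text
clock: 34.07
tool_pos: [490.7, 140.4, 50.1]
orientation: [3.14, 0.0, 1.96]
force: [0.6, -0.3, -0.5]
finger_gap: 58.8
grasp_force: 64.4
```

Emit:
send_rows(
  linear=[
    [0, 0, 0.001],
    [0, 0, 0],
    [0, 0, 0],
  ],
  spin=[0, 0, 0],
  jaw=[0.05, 0.05, 0.05],
)

```text
clock: 34.32
tool_pos: [490.1, 140.4, 48.6]
orientation: [3.141, 0.0, 1.96]
force: [0.5, -0.7, -1.2]
finger_gap: 58.8
grasp_force: 64.4
```

Emit:
send_rows(
  linear=[
    [0, 0, 0.001],
    [0, 0, 0],
    [0, 0, 0],
  ],
  spin=[0, 0, 0],
  jaw=[0.05, 0.05, 0.05],
)

```text
clock: 34.57
tool_pos: [490.2, 140.4, 48.1]
orientation: [3.141, 0.0, 1.96]
force: [-2.9, -0.3, 4.3]
finger_gap: 59.0
grasp_force: 64.7
```

Release, rise, then retreat towards the base's right side (away from the tray view).

Emit:
send_rows(
  linear=[
    [0, 0, 0],
    [0, 0, 0],
    [0, 0, 0],
    [0, 0, 0],
    [0, 0, 0],
  ],
  spin=[0, 0, 0, 0, 0],
  jaw=[0.059, 0.062, 0.066, 0.071, 0.076],
)

```text
clock: 34.98
tool_pos: [489.9, 140.3, 47.3]
orientation: [3.141, 0.0, 1.96]
force: [0.8, -0.0, -0.1]
finger_gap: 75.9
grasp_force: 0.0
```

Emit:
send_rows(
  linear=[
    [0, 0, 0],
    [0, 0, -0.006],
    [0, 0, -0.016],
    [0, 0, -0.022],
    [0, 0, -0.025],
  ],
  spin=[0, 0, 0, 0, 0],
  jaw=[0.078, 0.078, 0.078, 0.078, 0.078],
)

```text
clock: 35.4
tool_pos: [488.8, 140.2, 116.3]
orientation: [-3.139, -0.001, 1.96]
force: [0.7, -0.3, -0.3]
finger_gap: 77.8
grasp_force: 0.0
```

Emit:
send_rows(
  linear=[
    [0, 0, -0.03],
    [0, 0, -0.03],
    [0, 0, -0.03],
    [0, 0, -0.03],
    [-0.015, 0, -0.015],
  ],
  spin=[0, 0, 0, 0, 0],
  jaw=[0.078, 0.078, 0.078, 0.078, 0.078],
)

```text
clock: 35.82
tool_pos: [496.4, 128.1, 256.2]
orientation: [3.136, 0.001, 1.962]
force: [2.0, 0.3, -0.1]
finger_gap: 77.9
grasp_force: 0.0
```

Emit:
send_rows(
  linear=[
    [-0.03, -0.008, 0],
    [-0.03, -0.008, 0],
    [-0.03, -0.008, 0],
    [-0.03, -0.008, 0],
    [-0.03, -0.008, 0],
  ],
  spin=[0, 0, 0, 0, 0],
  jaw=[0.078, 0.078, 0.078, 0.078, 0.078],
)

```text
clock: 36.23
tool_pos: [515.4, -28.9, 251.9]
orientation: [3.141, 0.0, 1.96]
force: [1.1, 0.5, -0.2]
finger_gap: 77.7
grasp_force: 0.0
```

Emit:
send_rows(
  linear=[
    [-0.03, -0.008, 0],
    [-0.03, -0.008, 0],
    [-0.015, 0, 0],
    [0, 0, 0],
    [0, 0, 0],
  ],
  spin=[0, 0, 0, 0, 0],
  jaw=[0.078, 0.078, 0.078, 0.078, 0.078],
)

```text
clock: 36.65
tool_pos: [529.1, -103.1, 251.4]
orientation: [3.142, -0.001, 1.958]
force: [-0.3, 0.2, -0.6]
finger_gap: 78.2
grasp_force: 0.0
```

Run:
```python
from fit import *
from bench import camera
o=[]
for n,(y,x) in dict(top=(110,150),side=(110,170)).items():
    c=camera(n);np.savez(n+"F.npz",**c);o.append(cv2.resize(c["pixels"][y:y+160,x:x+160,::-1],(400,400),interpolation=cv2.INTER_CUBIC))
cv2.imwrite("pics/f.png",np.hstack(o))
```

```text
(no output)
```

View pics/f.png

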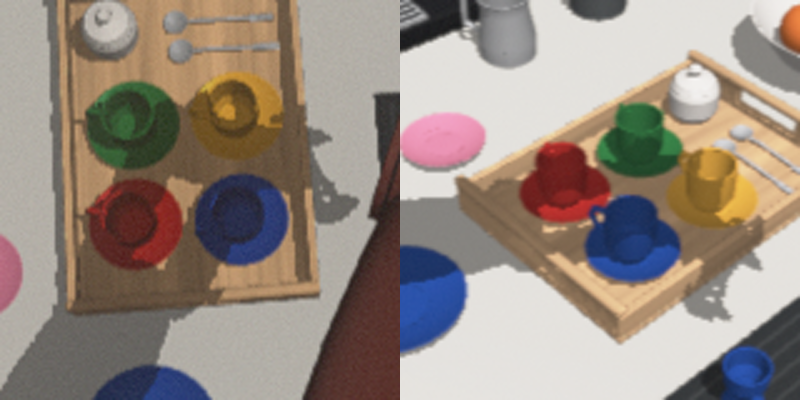

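Run:
```python
from fit import *
from scipy.optimize import least_squares
np.set_printoptions(suppress=True,precision=1)
P0=dict(green=(607,268),red=(486,265),yellow=(617,145),blue=(490,140))
for n in("top","side"):
    c=dict(np.load(n+"F.npz"));v,u=np.mgrid[:420,:560];z=c["range_z"]
    q=np.dstack([(u-c["cx"])/c["fx"]*z,(v-c["cy"])/c["fy"]*z,z]).reshape(-1,3)
    w=q@R.from_euler("xyz",c["orientation"]).as_matrix().T+c["origin"];w=w[z.ravel()>0]
    for k,p in P0.items():
        d=np.hypot(*(w[:,:2]-p).T);rim=w[(d<40)&(w[:,2]>68)&(w[:,2]<82)]
        f=least_squares(lambda x:np.hypot(*(rim[:,:2]-x).T)-30,p,loss="soft_l1",f_scale=2)
        uv=proj(c,[*p,20])[0];m=mask(c,k,uv,32 if n=="top" else 30)
        # saucer + cup silhouette fit
        best=None
        def cst(s):
            tot=np.zeros((420,560),np.uint8)
            for o,pts in((s[:2],SAU+[0,0,8]),(s[2:],CUP+[0,0,14])):
                h=cv2.convexHull(((proj(c,pts+[*o,0])+.5)*16).astype(np.int32)); 
                cv2.fillConvexPoly(tot,h,1,shift=4)
            return np.abs(tot.astype(int)-m)[m.any()*slice(None)].sum() if 0 else int((tot!=m).sum())
        r=minimize(lambda s:cst(s),[*p,*p],method="Powell",options=dict(xtol=.3))
        print(n,k,"rim",f.x,len(rim),rim[:,2].mean(),"silh saucer",r.x[:2],"cup",r.x[2:],r.fun,m.sum())
```

```text
top green rim [605.9 267.7] 84 72.2772401491214 silh saucer [610.  270.5] cup [607. 268.] 171 928
top red rim [484.8 265.5] 78 73.18710423293943 silh saucer [490.3 266.9] cup [486. 265.] 102 1055
top yellow rim [615.2 146. ] 81 73.18613832600998 silh saucer [618.4 146.8] cup [617. 145.] 114 989
top blue rim [488.1 141.4] 80 72.69647276368374 silh saucer [494. 141.] cup [490. 140.] 236 923
side green rim [603. 267.] 90 71.84325610351706 silh saucer [610.8 274.2] cup [601.9 266.3] 68 710
side red rim [481.5 264.4] 95 72.02506839290756 silh saucer [488.1 266. ] cup [481.1 266.9] 79 825
side yellow rim [612.6 145.4] 93 72.05366972459385 silh saucer [620.2 148.8] cup [608.4 145.8] 76 817
side blue rim [485.2 140.2] 107 72.31051770160073 silh saucer [492.  142.7] cup [484.4 139.8] 90 923
```

```bash
python3 -c "
from bench import arm
print(arm.sign_off())"
```

```text
the job is handed in; nothing more can be done
None
```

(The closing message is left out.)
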